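# Ready the dosing bottle and open the detergent jar

### The arm

A 6-joint arm with a two-finger parallel gripper is mounted at the origin on the work surface. World frame = base frame: x ahead of the robot, y to its left, z up, the work surface at z = 0. Lengths are in mm, angles in degrees, forces in N, time in s.
With the tool pointing down it reaches from about 350 to 850 mm from the base axis. Payload 8.1 kg.
Tool frame: the origin (TCP) lies midway between the tips of the shut fingers; the grasp point (between the pads) lies 19 mm behind it (r.grasp_offset is the distance from the TCP to the grasp point, in mm); z points along the fingers, x is the direction in which the jaws open and shut, and the axes are right-handed (so a half turn about z gives the same grasp; the last joint's range is limited). The gripper opens to 85 mm and grips with 20 to 120 N. Pads are 22 mm wide; open, the fingers measure 114 mm over their backs; the gripper's body (76 mm by 85 mm) begins 54 mm behind the grasp point. The pads swing forward as they close: fully open they stand 13 mm farther back than shut.
Start: joints at [-76.742, 7.471, 85.268, -0, 87.261, -4.893], TCP at [186.937, -570.14, 231.292] pointing down, gripper open.
Joint ranges: [-169.43, 169.43], [-51.17, 129.36], [1.28, 143.12], [-76.62, 256.62], [0, 156.53], [-152.29, 152.29]. Speed limits (degrees/s): [136.94, 136.94, 159.86, 180, 180, 180].

### API

Orientations are given as [roll, pitch, yaw] about the fixed x, y, z axes, in that order (R = Rz(yaw) Ry(pitch) Rx(roll)).
In Python, from bench import r, optics, hand_in gives the robot as it stands.
- The arm moves only by the shell command python3 -m pendant 'ROWS' [FORCE]. ROWS is JSON, a list of rows, each a list of 5 numbers: the opening, from 0 (shut) to 1 (fully open), then the shift along the tool's x, y, z in mm, then the turn about the tool's z in degrees. A call has 1 to 10 rows; each row shifts and turns the commanded pose from where the row before left it, along the tool's axes as they then stand; what a row does not reach is not made up. A row lasts 1/10 s, in which the tool goes at most 50 mm and 8.59 degrees, less where a joint would pass 70% of its speed; a pose out of reach is approached as far as the arm can. A call with a gripper value outside its range is refused whole. The fingers move at their own pace and stop on an object; FORCE is the grip in N (left out, the last holds). Time passes only in rows, so rows that do not move let the fingers close. It gives the time, the measured TCP pose, the force and the opening at its end, in the units of the state.
- r.sense(): the state, without advancing time (a new reading comes with each control period).
- optics.snapshot(name): name is "scene" or "side" or "wrist"; returns (picture, depth): 480x640x3 uint8, blue, green, red; 480x640 float32, mm along the optical axis (not along the pixel's ray), 0 where there is no reading.
- optics.camera_params(name): a dict with "camera_matrix" (3x3 intrinsics, pixels), "eye" and "orientation" of the camera in the world. Camera axes: x right, y down, z forward; pixel columns grow to the right and rows downward; lengths in mm; the calibration is good to about 2 mm. A picture is of the moment at which its call begins: read the wrist's pose just before it. camera_params takes no time and is no camera call; for the wrist camera it gives the pose at the moment of the call.
- hand_in(): hands the job in, once; it reports no verdict.
Trained networks look in the newest picture that a camera, given by its name, has taken for a name from the list of things; names that differ only in an ending like _2 or _b are one class to them, and where a whole thing is asked for, a point or a joint stands for the part that bears it (a point fixed in the world has none). Each returns a list of dicts, best first, with "score" (0 to 1); they miss things now and then, are a little off and sometimes report something else, mostly with a low value. They report only what shows in the picture. A call takes as long as a camera call. They do not tell look-alikes from the thing itself.
- optics.search_frame(camera, query): "at" ([x, y, z] in mm, in world coordinates, good to about 4 mm: the middle of the surface that is visible of it).
The state is a dict: "time": time; "joint_pos": joint angles; "qd": joint speeds; "joint_efforts": joint torques, N m; "tool_pos": TCP position; "tcp_rot": TCP orientation; "ft_force": force on the tool from outside, world axes, zero at the start; "wrist_torque": the same for the moment, N m; "finger_gap": finger opening in mm.
Only numpy, scipy, OpenCV 4.12 (cv2) and the standard library are available. Lean on these libraries where they do the work, as an engineer would, in place of code of your own. Each camera call takes 0.05 s, during which the arm holds its last target. There are 200 camera calls.

### The job

Get ready to decant detergent: take the yellow funnel from its stand and set it spout down, fully home and upright, in the neck of the white dosing bottle, and let go of it. Then unscrew the tight orange cap of the blue jar, turning counterclockwise only until its threads let go, while the steel holder braces the jar, and lift it straight off. Finish still holding the cap in the gripper, level and still, two or three centimetres above the jar's mouth; leave the jar, the bottle and everything else standing where they are.

Things in the scene. Friction and masses are not known exactly. Their poses are not given: they have to be found in the camera images.
- funnel: Yellow plastic funnel, 100 mm tall, 50 g, spout down in its stand, tip 20 mm above the counter. Origin at the centre of the spout's lower tip, z up along its axis. Tapered spout, outer diameter 16 mm at the tip, 21 mm at 50 mm up; cone to 58 mm at 76 mm up; then the collar. Fully home in the bottle, the cone rests on the mouth's rim and the origin is about 52 mm below the mouth.
- funnel_collar (a point): On the funnel's axis at mid collar, 90 mm above its tip. The collar is upright and cylindrical, 60 mm in diameter, from 76 to 100 mm above the tip: grip it across from above.
- stand: Fixed aluminium funnel stand: 80 mm square foot, upright tube of 36 mm outer diameter, mouth (28 mm bore) 75 mm above the counter. Origin at the centre of its underside. Position and yaw vary; it may swap places with the bottle and the jar's holder.
- bottle: White dosing bottle with a green band, loose on the counter, about 0.5 kg (varies), 140 mm tall, body diameter 76 mm, neck outer diameter 32 mm. Origin at the centre of its underside, z up.
- bottle_mouth (a point): Centre of the bottle's mouth, 140 mm above its underside: round bore of 24 mm diameter, 60 mm deep.
- holder: Fixed steel holder, an open square box 100 x 100 x 50 mm, wall and floor 6 mm, that braces the jar: it keeps the square jar from turning (about 2 mm play on each side), but does not hold it down. Origin at the centre of its underside; yaw varies.
- jar: Blue square detergent jar, 84 x 84 mm, body 100 mm tall, 0.9 kg (varies), loose in the holder. Origin at the centre of its underside, 6 mm above the counter, z up. Two white marks on its top face lie at +x and -x of the jar's centre: the jar's x axis. Above the body a round white neck rises to the mouth.
- jar_mouth (a point): Centre of the jar's mouth, 136 mm above the jar's underside; its x axis is the jar's. The cap is tightened clockwise and must be turned 1.15 to 1.35 rad counterclockwise, seen from above, until its white bar points at the jar's two white marks (cap x axis parallel to jar x axis): free within 0.2 rad of that. Turned further the threads catch again.
- cap: Orange ribbed round cap, 56 mm diameter, 28 mm tall, 60 g; grip it across the diameter from above. Origin at the centre of the skirt's lower edge, z up; the white bar across its top is its x axis. Tight on the jar, the origin is 20 mm below the mouth, the lower edge 16 mm above the jar's flat top. Half-turn symmetric: two lugs at +x and -x sit under threads on the neck.
- cap_top (a point): Centre of the cap's top, 28 mm above its origin. The thread has no pitch, so the cap stays level as it turns; a sprung liner inside presses it up with about 20 N. It takes about 0.3 to 0.5 N m to turn; once free it may rise 3 mm by itself. Lifted before it is free it takes the jar with it.
- scoop: Bystander, leave alone: clear plastic measuring cup, 56 mm diameter, 45 mm tall; origin under its centre.
- stain_bottle: Bystander, leave alone: small white bottle with a red cap, 36 mm diameter, 85 mm tall; origin under its centre.
- clothes_brush: Bystander, leave alone: wooden clothes brush, bristles down, 150 x 48 x 38 mm; origin under its middle.
- sheet_carton: Bystander, leave alone: teal carton, 110 x 70 x 65 mm; origin under its centre.
- soap_bar: Bystander, leave alone: cream bar of soap, 75 x 50 x 28 mm; origin under its centre.
- spray_bottle: Bystander, leave alone: pink bottle with a black cap, 60 mm diameter, 150 mm tall; origin under its centre.
Mind the look-alikes: they are no part of the job. Of the things that look like the cap, the smallest one is meant. What is shaped like the bottle but red is not meant.

How it is judged:
By the outcome, as a careful person would: the job done as asked, in the order asked, and still so for the second after the job is handed in, while the arm keeps its last pose, push and grip.
It also fails if it takes over 58 s, if anything falls off the work surface, if the arm or the gripper's body presses on something with over 40 N, if the wrist force passes 120 N, or if a joint passes its speed limit or range.

## Working session

There is one attempt and no reset: what is moved stays moved. The work goes in short steps, Python scripts to look and compute and a shell command to move; the robot and the scene stay as the last step left them, time stands still between calls to the robot, and variables do not carry over. Pictures are saved under pics/ and viewed, about 8 in all and at most 12, crops included, and the job is handed in when it is done.

```bash
mkdir -p pics; ls; cat > h.py <<'E'
import numpy as np, cv2
from bench import r, optics, hand_in
from scipy.spatial.transform import Rotation as R
def cam(n):
    p=optics.camera_params(n); K=np.array(p['camera_matrix']); e=np.array(p['eye'],float); o=np.array(p['orientation'],float)
    M=o if o.shape==(3,3) else R.from_euler('xyz',o,degrees=True).as_matrix()
    return K,e,M
def cloud(n,d,c=None):
    K,e,M=c or cam(n); v,u=np.mgrid[:480,:640]
    P=np.stack([(u-K[0,2])/K[0,0]*d,(v-K[1,2])/K[1,1]*d,d],-1)
    return P@M.T+e
def proj(n,p,c=None):
    K,e,M=c or cam(n); q=K@(M.T@(np.array(p)-e)); return q[:2]/q[2]
E
python3 - <<'E'
from h import *
print(r.sense()['tool_pos'],r.sense()['time'])
ims=[]
for n in ['scene','side']:
    im,d=optics.snapshot(n); np.savez(f'pics/{n}.npz',im=im,d=d); ims.append(im); cv2.imwrite(f'pics/{n}.png',im)
    print(n,optics.camera_params(n)['eye'],optics.camera_params(n)['orientation'])
    for q in ['funnel','funnel_collar','bottle','bottle_mouth','jar','cap','cap_top','holder','stand']:
        print(q,[(np.round(x['at']).tolist(),round(x['score'],2)) for x in optics.search_frame(n,q) if x['score']>.2][:4])
print(r.sense()['time'])
E
```

```text
pics
[ 186.81000677 -569.59574612  230.24866369] 0.0
scene [1099.86931743  758.07949673  836.41908084] [-127.97337465    0.84421646  146.56967266]
funnel [([504.0, 257.0, 108.0], 0.93), ([538.0, -202.0, 74.0], 0.5)]
funnel_collar [([502.0, 255.0, 104.0], 0.89)]
bottle [([541.0, -200.0, 75.0], 0.93), ([611.0, 37.0, 148.0], 0.62), ([566.0, -320.0, 72.0], 0.59), ([453.0, -460.0, 82.0], 0.47)]
bottle_mouth [([538.0, -205.0, 70.0], 0.94), ([438.0, -79.0, 48.0], 0.57), ([564.0, -323.0, 76.0], 0.56)]
jar [([624.0, 50.0, 92.0], 0.95), ([611.0, 37.0, 150.0], 0.61), ([746.0, 222.0, 69.0], 0.48)]
cap [([739.0, -60.0, 40.0], 0.93), ([745.0, 80.0, 44.0], 0.84), ([613.0, 39.0, 148.0], 0.64)]
cap_top [([746.0, 86.0, 41.0], 0.96), ([611.0, 37.0, 152.0], 0.92), ([741.0, -58.0, 40.0], 0.55)]
holder [([639.0, 69.0, 35.0], 0.93), ([437.0, -81.0, 50.0], 0.63), ([394.0, 422.0, 29.0], 0.42)]
stand [([520.0, 273.0, 9.0], 0.66)]
side [293.78465909 723.94849236 884.89383508] [-133.4269619     1.09871418 -160.10619974]
funnel [([513.0, 253.0, 98.0], 0.65)]
funnel_collar [([513.0, 249.0, 104.0], 0.87)]
bottle [([517.0, -201.0, 78.0], 0.94), ([554.0, -325.0, 89.0], 0.71)]
bottle_mouth [([524.0, -197.0, 80.0], 0.77), ([549.0, -327.0, 88.0], 0.71)]
jar [([593.0, 62.0, 101.0], 0.57)]
cap [([732.0, 85.0, 38.0], 0.94), ([599.0, 34.0, 154.0], 0.86), ([723.0, -60.0, 39.0], 0.74), ([428.0, -77.0, 47.0], 0.55)]
cap_top [([597.0, 36.0, 152.0], 0.83), ([732.0, 85.0, 40.0], 0.76), ([590.0, 72.0, 30.0], 0.67), ([725.0, -56.0, 38.0], 0.62)]
holder [([585.0, 73.0, 31.0], 0.88)]
stand [([496.0, 270.0, 10.0], 0.57)]
1.0
```

View pics/scene.png

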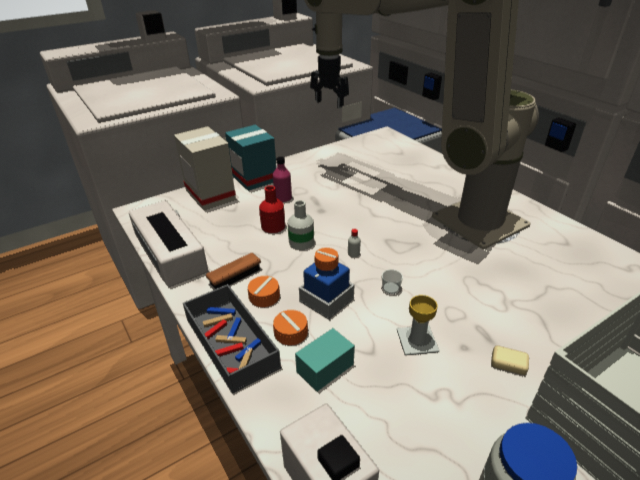

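View pics/side.png

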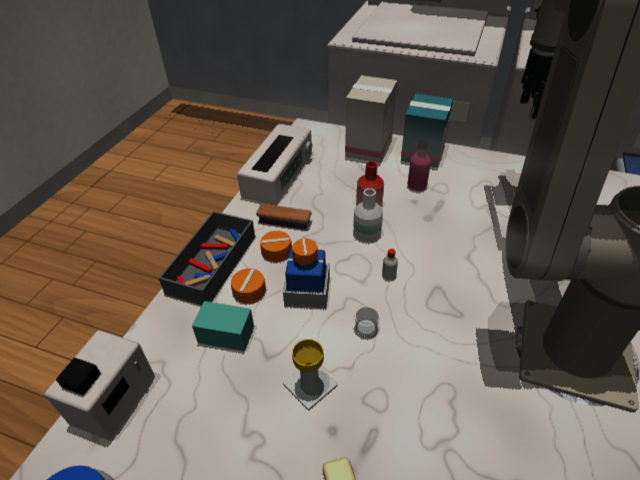

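The pictures show the funnel in its stand (scene 423,307), the white bottle with its green band (300,225), the blue jar in the holder with its cap (327,258), and two larger decoy caps on the counter. I'll fit positions from depth.

```bash
cat >> h.py <<'E'
from scipy.optimize import least_squares
def circ(P,rad=None):
    P=P[:,:2]; c0=np.median(P,0)
    if rad: f=lambda x:np.hypot(*(P-x[:2]).T)-rad; x0=c0
    else: f=lambda x:np.hypot(*(P-x[:2]).T)-x[2]; x0=[*c0,20]
    return least_squares(f,x0,loss='soft_l1',f_scale=1).x
def near(C,xy,rad,z0,z1):
    return C[(np.hypot(C[...,0]-xy[0],C[...,1]-xy[1])<rad)&(C[...,2]>z0)&(C[...,2]<z1)]
E
python3 - <<'E'
from h import *
for n in ['scene','side']:
    f=np.load(f'pics/{n}.npz'); C=cloud(n,f['d']); C[f['d']==0]=np.nan
    print(n)
    t=near(C,(605,36),26,145,158); print('captop',len(t),np.round(t.mean(0),1),'mid',(t.min(0)+t.max(0))/2)
    s=near(C,(605,36),60,124,146); print('cap side',len(s),circ(s,28))
    b=near(C,(530,-205),60,20,90); print('bottle',len(b),circ(b,38),circ(b))
    b=near(C,(530,-205),35,118,138); print('neck',len(b),circ(b,16), near(C,(530,-205),60,90,170)[:,2].max())
    s=near(C,(508,255),60,98,117); print('collar',len(s),circ(s,30),circ(s))
    s=near(C,(508,255),60,100,140);print('collar zmax',np.percentile(s[:,2],[50,95,99]),'mid',(s.min(0)+s.max(0))/2)
    s=near(C,(508,255),60,10,70); print('tube',len(s),circ(s,18))
    s=near(C,(605,45),90,44,52); print('holder top',len(s)); 
    if len(s): print(cv2.minAreaRect(s[:,:2].astype(np.float32)))
    s=near(C,(605,45),90,100,110); print('jar top',len(s)); 
    if len(s): print(cv2.minAreaRect(s[:,:2].astype(np.float32)))
    t=near(C,(590,0),400,-8,4); print('table z',np.median(t[:,2]))
E
```

```text
scene
captop 217 [607.3  34.9 150.7] mid [605.55648819  32.8218177  150.11612283]
cap side 165 [606.46048483  25.27895356]
bottle 571 [ 528.20685933 -225.23950465] [ 529.27106921 -223.21139397   36.11153445]
neck 94 [ 528.75270607 -223.32694521] 144.25624738435397
collar 332 [510.49179785 259.12407594] [510.58484053 259.20556398  28.76269677]
collar zmax [111.77760635 121.33066686 122.29153995] mid [510.03247624 259.62019118 112.12583425]
tube 416 [509.55546462 258.72741453]
holder top 270
((607.2588500976562, 25.863483428955078), (103.40398406982422, 102.341552734375), 15.445273399353027)
jar top 456
((607.7628173828125, 26.973472595214844), (84.26102447509766, 84.46971130371094), 14.315773010253906)
table z 0.9033468746015387
side
captop 297 [604.8  35.6 150.4] mid [604.49043416  33.6980866  150.37145185]
cap side 177 [605.80776294  27.04884579]
bottle 671 [ 527.81180817 -222.98111662] [ 527.10540292 -220.36654065   35.79024193]
neck 122 [ 527.06822855 -221.00554778] 143.28031083729866
collar 340 [508.39907154 261.42648701] [508.52855657 261.44162127  28.70905396]
collar zmax [112.12244549 121.43226905 122.87838952] mid [508.74712935 261.09904971 111.86015025]
tube 433 [508.7822883  260.44233799]
holder top 293
((604.9893188476562, 29.56873321533203), (99.70690155029297, 100.59972381591797), 14.938212394714355)
jar top 561
((605.1724853515625, 29.469411849975586), (83.84650421142578, 83.19580078125), 15.435932159423828)
table z 0.4450411204481952
```

```bash
cat >> h.py <<'E'
def to(p):
    s=r.sense(); M=R.from_euler('xyz',s['tcp_rot'],degrees=True).as_matrix()
    return np.round(M.T@(np.array(p)-np.array(s['tool_pos'])),1)
def st():
    s=r.sense(); print('t',s['time'],'p',np.round(s['tool_pos'],1),'rot',np.round(s['tcp_rot'],1),'F',np.round(s['ft_force'],1),'T',np.round(s['wrist_torque'],2),'gap',round(s['finger_gap'],1),'q',np.round(s['joint_pos'],0))
E
python3 - <<'E'
from h import *
st(); print(cam('wrist'), r.grasp_offset); print(to([470,-240,330]))
E
```

```text
t 1.0 p [ 186.9 -570.1  231.3] rot [180.    0.  -71.8] F [-0.2  0.1 -0.2] T [ 0.03 -0.01 -0.01] gap 85.3 q [-77.   7.  85.  -0.  87.  -5.]
(array([[358.62594115,   0.        , 319.43777042],
       [  0.        , 358.62594115, 239.57804451],
       [  0.        ,   0.        ,   1.        ]]), array([ 255.2280961 , -547.17008451,  373.84861075]), array([[ 0.30984882, -0.91091342, -0.27245264],
       [-0.95078508, -0.29721755, -0.08757551],
       [-0.00120399,  0.28617908, -0.95817539]])) 18.700000000000003
[-225.5 -371.8  -98.7]
```

```bash
python3 -m pendant '[[1,-5,-10,-45,0],[1,-20,-30,-34,0],[1,-25,-41,-10,0],[1,-25,-41,-10,0],[1,-25,-41,0,0],[1,-25,-41,0,0],[1,-25,-41,0,0],[1,-25,-41,0,0],[1,-25,-41,0,0],[1,-25,-41,0,0]]'; python3 - <<'E'
from h import *
st(); c=cam('wrist'); im,d=optics.snapshot('wrist'); cv2.imwrite('pics/w1.png',im); C=cloud('wrist',d,c); C[d==0]=np.nan
np.savez('pics/w1.npz',C=C,im=im)
b=near(C,(528,-222),28,136,146); print('mouth',len(b),b.mean(0) if len(b) else '',circ(b) if len(b) else '')
if len(b): print((b.min(0)+b.max(0))/2, b.max(0)-b.min(0))
b=near(C,(528,-222),60,20,90); print('body',len(b),len(b) and circ(b,38))
print('cap',to([606,27,330]),'fun',to([509.5,260,330]))
E
```

```text
time: 2.0
tool_pos: [467.5, -240.0, 330.6]
tcp_rot: [-180.0, -0.0, -71.9]
ft_force: [0.8, 0.2, 0.3]
finger_gap: 85.3
t 2.0 p [ 467.5 -240.   330.6] rot [-180.    -0.   -71.9] F [0.8 0.2 0.3] T [-0.02  0.   -0.03] gap 85.3 q [-33.  -5.  88.  -0.  97.  39.]
mouth 454 [ 525.56673871 -222.22787456  139.70081703] [ 525.37540181 -222.23160583   14.00258046]
[ 525.22795424 -222.21979894  139.17855778] [31.53992308 31.61694535  6.25866073]
body 2300 [ 522.37872583 -222.6869981 ]
cap [-205.3 -210.3    1.6] fun [-456.9 -192.3    2.1]
```

View pics/w1.png

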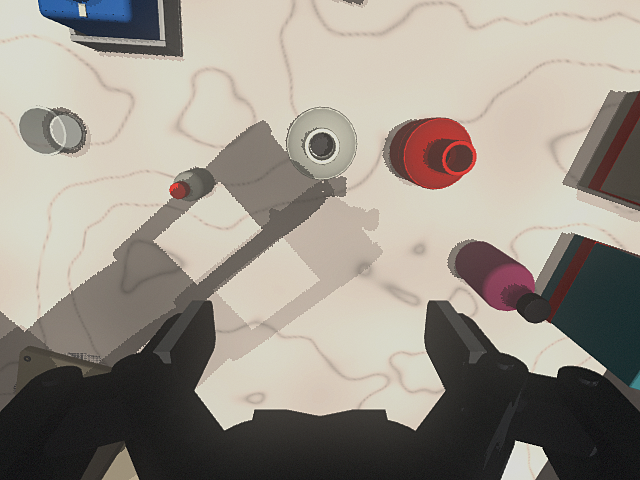

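The wrist view shows the bottle mouth at pixel (322,146), with the red decoy to its right. The mouth comes out at (525.3,-222.2). Next I'll look at the jar.

```bash
python3 -m pendant '[[1,-34,-26,0,0],[1,-34,-26,0,0],[1,-34,-26,0,0],[1,-34,-25,0,0],[1,-34,-25,0,0],[1,-35,-25,0,0],[1,0,0,0,0]]'; python3 - <<'E'
from h import *
st(); c=cam('wrist'); im,d=optics.snapshot('wrist'); cv2.imwrite('pics/w2.png',im); C=cloud('wrist',d,c); C[d==0]=np.nan
np.savez('pics/w2.npz',C=C,im=im)
b=near(C,(606,27),40,145,156); print('captop',len(b),b.mean(0),(b.min(0)+b.max(0))/2,b.max(0)-b.min(0))
# white bar on cap
m=(np.hypot(C[...,0]-606,C[...,1]-27)<32)&(C[...,2]>144)&(im.min(-1)>120)
p=C[m][:,:2]; print('bar',len(p),p.mean(0)); u,s,v=np.linalg.svd(p-p.mean(0)); print(np.degrees(np.arctan2(v[0,1],v[0,0]))%180,s)
m=(np.hypot(C[...,0]-606,C[...,1]-27)<60)&(C[...,2]>98)&(C[...,2]<112)
p=C[m]; print('jartop',cv2.minAreaRect(p[:,:2].astype(np.float32)))
w=C[m&(im.min(-1)>120)][:,:2]; print('marks',len(w)); print(cv2.kmeans(w.astype(np.float32),2,None,(3,50,.1),5,0)[2])
print('fun',to([509.5,260,330]))
E
```

```text
time: 2.75
tool_pos: [548.8, 5.5, 330.1]
tcp_rot: [-180.0, 0.1, -71.5]
ft_force: [-0.4, -1.1, 0.4]
finger_gap: 85.5
t 2.75 p [548.8   5.5 330.1] rot [-1.80e+02  1.00e-01 -7.15e+01] F [-0.4 -1.1  0.4] T [-0.01  0.03  0.01] gap 85.5 q [-5. -2. 84.  0. 97. 67.]
captop 3252 [604.16361003  27.20494936 150.12068974] [603.88180457  27.30552038 149.11627702] [55.87575914 56.41521173  7.83117684]
bar 427 [604.08889667  27.05435064]
118.37699161861595 [302.03918172  78.28673327]
jartop ((603.5244140625, 27.122238159179688), (84.074951171875, 84.1561508178711), 14.775615692138672)
marks 101
[[594.00195    1.298967]
 [636.76776   36.50742 ]]
fun [-2.559e+02 -4.420e+01  2.000e-01]
```

View pics/w2.png

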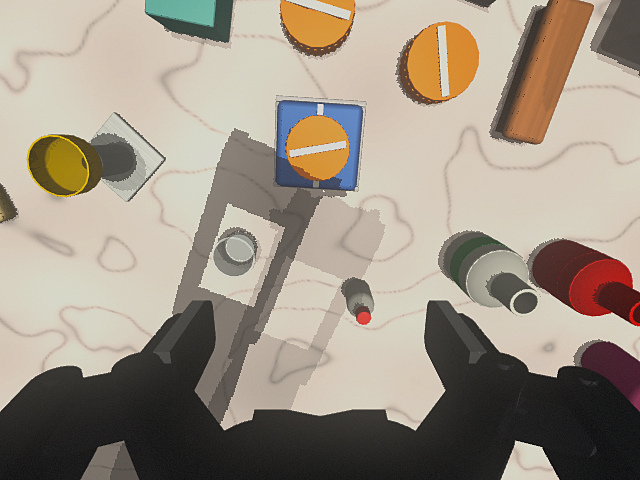

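The cap bar is at 118.4° and the jar marks lie along 14.8°, so it needs about 76° counterclockwise. The blue jar is at (320,145) in the image and the funnel is visible at (65,165).

```bash
python3 - <<'E'
from h import *
C=np.load('pics/w2.npz')['C']
s=near(C,(509,260),50,118,126); print(len(s),circ(s),(s.min(0)+s.max(0))/2); s=near(C,(509,260),50,98,118); print(circ(s,30))
s=near(C,(509,260),60,10,70); print('tube',len(s),circ(s,18))
E
python3 -m pendant '[[1,-36,-6,0,0],[1,-37,-6,0,0],[1,-37,-6,0,0],[1,-37,-6,0,0],[1,-37,-6,0,0],[1,-36,-6,20,0],[1,-36,-8,40,0],[1,0,0,50,0],[1,0,0,0,0]]'
python3 - <<'E'
from h import *
st(); c=cam('wrist'); im,d=optics.snapshot('wrist'); C=cloud('wrist',d,c); C[d==0]=np.nan; cv2.imwrite('pics/w3.png',im)
s=near(C,(509,260),50,118,126); print(len(s),circ(s),(s.min(0)+s.max(0))/2); print(to([509,260,87]))
E
```

```text
511 [507.37598139 260.26118768  28.71133518] [507.15777483 260.29476986 120.0799006 ]
[507.64117768 259.42745686]
tube 915 [506.9505576  261.08155228]
time: 3.7
tool_pos: [505.7, 252.6, 214.8]
tcp_rot: [179.2, -0.1, -71.8]
ft_force: [-1.2, -0.5, -1.6]
finger_gap: 85.5
t 3.7 p [505.7 252.6 214.8] rot [ 1.792e+02 -1.000e-01 -7.180e+01] F [-1.2 -0.5 -1.6] T [-0.01  0.05  0.05] gap 85.5 q [21.  3. 91. -0. 86. 93.]
783 [507.02048974 260.6920021   28.66143375] [506.81321851 260.65924707 119.87813302]
[ -6.6  -4.5 132.5]
```

```bash
python3 -m pendant '[[1,-7,-3,20,0],[1,0,0,40,0],[1,0,0,40,0],[1,0,0,28,0],[1,0,0,0,0],[1,0,0,0,0]]'
python3 - <<'E'
from h import *
st(); print(to([507.5,260.5,87]))
E
```

```text
time: 4.35
tool_pos: [513.2, 262.0, 98.8]
tcp_rot: [-179.8, 0.0, -71.9]
ft_force: [0.3, -0.1, -0.2]
finger_gap: 85.3
t 4.35 p [513.2 262.   98.8] rot [-179.8    0.   -71.9] F [ 0.3 -0.1 -0.2] T [ 0.   -0.04 -0.  ] gap 85.3 q [22.  9. 97. -0. 73. 94.]
[-0.4  5.9 11.7]
```

```bash
python3 -m pendant '[[1,0,6,10,0],[1,0,0,2,0],[0.4,0,0,0,0],[0.4,0,0,0,0],[0.4,0,0,0,0],[0.4,0,0,0,0],[0.4,0,0,0,0],[0.4,0,0,0,0]]' 40
python3 - <<'E'
from h import *
st()
im,d=optics.snapshot('side'); print(im[300:420,260:360].shape); cv2.imwrite('pics/s2.png',cv2.resize(im[300:420,230:390],None,fx=4,fy=4))
E
```

```text
time: 5.15
tool_pos: [506.2, 260.1, 84.6]
tcp_rot: [-179.9, -0.1, -71.9]
ft_force: [0.3, -3.9, 6.6]
finger_gap: 59.2
t 5.15 p [506.2 260.1  84.6] rot [-1.799e+02 -1.000e-01 -7.190e+01] F [ 0.3 -3.9  6.6] T [-0.88  0.03  0.01] gap 59.2 q [22.  9. 99. -0. 72. 94.]
(120, 100, 3)
```

View pics/s2.png

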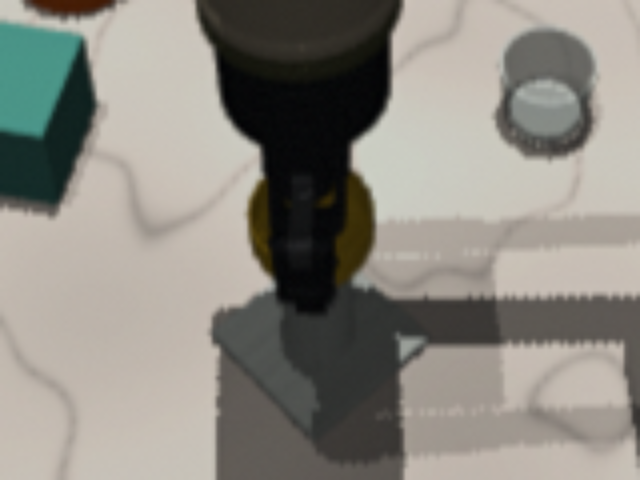

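The fingers hold the collar (gap 59 mm). Now I'll lift straight up.

```bash
python3 -m pendant '[[0.4,0,0,-5,0],[0.4,0,0,-10,0],[0.4,0,0,-20,0],[0.4,0,0,-30,0],[0.4,0,0,-35,0],[0.4,0,0,-35,0],[0.4,0,0,-30,0],[0.4,0,0,-20,0],[0.4,0,0,0,0],[0.4,0,0,0,0]]'
python3 - <<'E'
from h import *
st()
im,d=optics.snapshot('side'); p=proj('side',r.sense()['tool_pos']); x,y=map(int,p); print(p)
C=cloud('side',d); C[d==0]=np.nan
np.savez('pics/s3.npz',im=im,C=C)
m=(np.hypot(C[...,0]-508,C[...,1]-260)<60)&(C[...,2]>150)&(im[...,0]*1.7<im[...,2])&(im[...,2]>40); 
P=C[m]; 
for z in range(180,290,8):
    q=P[(P[:,2]>z)&(P[:,2]<z+8)]
    if len(q)>6: print(z,len(q),circ(q,{0:9}.get(0) if z<240 else None)[:3])
cv2.imwrite('pics/s3.png',cv2.resize(im[max(0,y-80):y+80,x-100:x+100],None,fx=4,fy=4,interpolation=cv2.INTER_CUBIC)[:600])
E
```

```text
time: 6.2
tool_pos: [505.4, 260.8, 268.9]
tcp_rot: [-179.9, 0.0, -71.8]
ft_force: [0.1, 0.2, -0.7]
finger_gap: 59.0
t 6.2 p [505.4 260.8 268.9] rot [-179.9    0.   -71.8] F [ 0.1  0.2 -0.7] T [0.   0.03 0.01] gap 59.0 q [22.  2. 87.  0. 91. 94.]
[305.92535467 302.24239247]
204 10 [503.19962995 276.03242613]
212 22 [502.52106132 275.79352559]
220 19 [499.69965934 274.67285076]
228 25 [502.51190819 276.94425844]
268 34 [505.73766621 270.2239185   27.37706475]
276 59 [507.47141866 264.31624362  27.46052667]
284 89 [507.75434657 262.97036759  28.7900266 ]
```

View pics/s3.png

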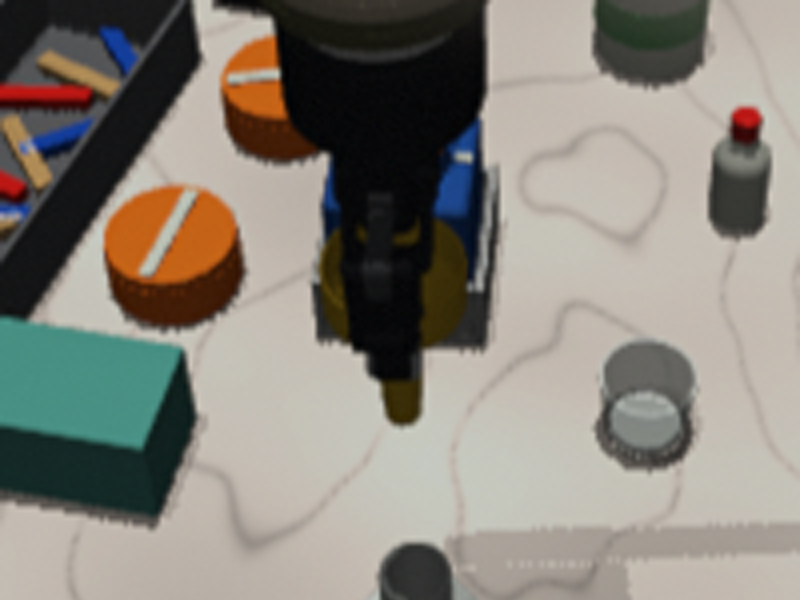

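```bash
python3 - <<'E'
from h import *
f=np.load('pics/s3.npz'); im=f['im'].astype(int); C=f['C']
m=(im[...,0]*1.7<im[...,2])&(im[...,2]>40)&(im[...,1]*1.1>im[...,2]*0.7)
x0,y0=305-100,302-80
for v in range(275,332,3):
    u=np.where(m[v,280:335])[0]+280
    if len(u): print(v,u.min(),u.max(),(u.min()+u.max())/2, np.round(np.nanmedian(C[v,u],0)))
for xy in [(507.5,262.5),(506,260.8)]:
    for z in (204,230,254,280,304): print(xy,z,proj('side',[*xy,z]))
E
```

```text
278 314 316 315.0 [496. 236. 306.]
281 287 319 303.0 [514. 236. 293.]
284 286 320 303.0 [497. 245. 297.]
287 285 321 303.0 [499. 243. 290.]
290 285 321 303.0 [498. 250. 285.]
293 285 320 302.5 [500. 252. 279.]
296 285 321 303.0 [498. 264. 290.]
299 286 320 303.0 [485. 277. 300.]
302 287 319 303.0 [486. 279. 294.]
305 289 317 303.0 [485. 279. 287.]
308 310 311 310.5 [487. 284. 288.]
317 307 309 308.0 [489. 292. 274.]
320 301 309 305.0 [505. 270. 230.]
323 302 309 305.5 [504. 269. 220.]
326 302 308 305.0 [506. 268. 212.]
(507.5, 262.5) 204 [305.7393004 325.9658916]
(507.5, 262.5) 230 [305.06260761 316.76685201]
(507.5, 262.5) 254 [304.41120734 307.91164194]
(507.5, 262.5) 280 [303.674602   297.89814428]
(507.5, 262.5) 304 [302.96422466 288.24119319]
(506, 260.8) 204 [306.89145177 325.4461722 ]
(506, 260.8) 230 [306.24051671 316.24437588]
(506, 260.8) 254 [305.61393594 307.3868584 ]
(506, 260.8) 280 [304.90542551 297.37116072]
(506, 260.8) 304 [304.22217182 287.71249935]
```

```bash
python3 -m pendant '[[0.4,20,6,0,0],[0.4,46,13,0,0],[0.4,46,13,0,0],[0.4,46,13,0,0],[0.4,46,13,0,0],[0.4,46,13,0,0],[0.4,46,13,0,0],[0.4,46,13,0,0],[0.4,46,13,0,0],[0.4,40,12,0,0]]'
python3 -m pendant '[[0.4,25,7,0,0],[0.4,12,3,0,0],[0.4,0,0,0,0],[0.4,0,0,0,0],[0.4,0,0,0,0]]'
python3 - <<'E'
from h import *
st(); print(to([524,-222.2,230]))
c=cam('wrist'); im,d=optics.snapshot('wrist'); C=cloud('wrist',d,c); C[d==0]=np.nan; cv2.imwrite('pics/w4.png',im); np.savez('pics/w4.npz',C=C,im=im)
s=near(C,(525,-222),50,20,90); print('body',len(s),len(s) and circ(s,38))
t=r.sense()['tool_pos']
s=near(C,t[:2],45,t[2]+28,t[2]+42); print('rim',len(s),len(s) and circ(s))
E
```

```text
time: 7.25
tool_pos: [521.6, -186.2, 266.4]
tcp_rot: [179.9, 0.1, -71.9]
ft_force: [0.9, 0.0, -0.4]
finger_gap: 58.8
time: 7.75
tool_pos: [525.0, -220.9, 268.3]
tcp_rot: [180.0, 0.0, -71.8]
ft_force: [-0.6, 0.5, -0.4]
finger_gap: 59.2
t 7.75 p [ 525.  -220.9  268.3] rot [180.    0.  -71.8] F [-0.6  0.5 -0.4] T [ 0.01  0.01 -0.02] gap 59.2 q [-28.   2.  87.   0.  91.  44.]
[ 1.   1.3 38.3]
body 2596 [ 523.91721271 -222.64713953]
rim 7735 [ 526.57264354 -219.4985943    29.04218518]
```

View pics/w4.png

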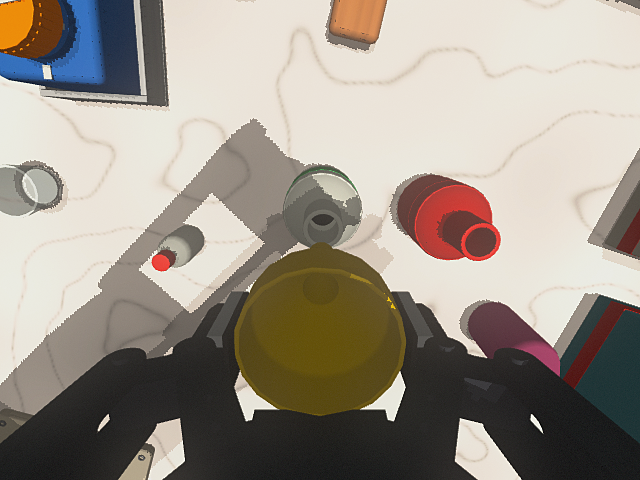

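The picture shows the funnel held over the bottle, with the spout tip near (320,285) and the mouth at (322,222). I'll make a small correction and go down.

```bash
python3 -m pendant '[[0.4,1.6,1.7,10,0],[0.4,0,0,20,0],[0.4,0,0,15,0],[0.4,0,0,10,0],[0.4,0,0,6,0],[0.4,0,0,6,0],[0.4,0,0,6,0],[0.4,0,0,0,0]]'
python3 - <<'E'
from h import *
st(); print(to([524,-222.8,152.6]))
E
```

```text
time: 8.6
tool_pos: [523.4, -224.4, 194.8]
tcp_rot: [180.0, 0.0, -71.9]
ft_force: [-0.1, -0.5, -1.0]
finger_gap: 58.8
t 8.6 p [ 523.4 -224.4  194.8] rot [180.    0.  -71.9] F [-0.1 -0.5 -1. ] T [-0.02  0.03  0.02] gap 58.8 q [-28.   4.  93.   0.  83.  43.]
[-1.3 -1.1 42.2]
```

```bash
python3 -m pendant '[[0.4,-1,-0.8,5,0],[0.4,0,0,7,0],[0.4,0,0,7,0],[0.4,0,0,7,0],[0.4,0,0,6,0],[0.4,0,0,3,0],[0.4,0,0,0,0],[0.4,0,0,0,0]]'; python3 -c "
from h import *
st(); print(to([524,-222.8,152.6]))"
```

```text
time: 9.4
tool_pos: [524.2, -223.4, 160.7]
tcp_rot: [-180.0, -0.0, -71.8]
ft_force: [0.2, -0.0, -0.8]
finger_gap: 59.1
t 9.4 p [ 524.2 -223.4  160.7] rot [-180.    -0.   -71.8] F [ 0.2 -0.  -0.8] T [-0.01  0.03 -0.04] gap 59.1 q [-28.   5.  95.  -0.  80.  44.]
[-0.7  0.   8.1]
```

```bash
python3 -m pendant '[[0.4,-0.5,0,2,0],[0.4,0,0,2,0],[0.4,0,0,2,0],[0.4,0,0,1,0],[0.4,0,0,0,0],[0.4,0,0,0,0]]'; python3 -m pendant '[[0.4,0,0,1,0],[0.4,0,0,0,0]]'; python3 -m pendant '[[0.4,0,0,1,0],[0.4,0,0,0,0]]'; python3 -c "
from h import *
st()"
```

```text
time: 10.0
tool_pos: [524.0, -222.9, 153.6]
tcp_rot: [-180.0, -0.0, -71.8]
ft_force: [0.3, 0.9, -1.4]
finger_gap: 59.0
time: 10.2
tool_pos: [524.3, -223.0, 152.8]
tcp_rot: [-180.0, -0.0, -71.8]
ft_force: [1.0, -1.3, 0.7]
finger_gap: 59.2
time: 10.4
tool_pos: [524.5, -223.1, 152.3]
tcp_rot: [-179.9, -0.1, -71.8]
ft_force: [-0.1, -0.2, 4.2]
finger_gap: 58.8
t 10.4 p [ 524.5 -223.1  152.3] rot [-1.799e+02 -1.000e-01 -7.180e+01] F [-0.1 -0.2  4.2] T [-0.05 -0.08  0.04] gap 58.8 q [-28.   6.  96.   0.  79.  44.]
```

Contact came at the expected height with 4 N, so I'm releasing.

```bash
python3 -m pendant '[[0.72,0,0,0,0],[0.8,0,0,0,0],[0.9,0,0,0,0],[1,0,0,0,0],[1,0,0,0,0],[1,0,0,0,0]]'; python3 -m pendant '[[1,0,0,-10,0],[1,0,0,-20,0],[1,0,0,-35,0],[1,0,0,-40,0],[1,0,0,-40,0],[1,0,40,0,0],[1,0,30,0,0],[1,0,0,0,0],[1,0,0,0,0]]'; python3 - <<'E'
from h import *
st(); c=cam('wrist'); im,d=optics.snapshot('wrist'); C=cloud('wrist',d,c); C[d==0]=np.nan; cv2.imwrite('pics/w5.png',im); np.savez('pics/w5.npz',C=C,im=im)
s=near(C,(525,-222),45,183,196); print('rim',len(s),len(s) and circ(s),np.percentile(s[:,2],[10,50,90]))
A=np.c_[s[:,:2]-s[:,:2].mean(0),np.ones(len(s))]; q=np.linalg.lstsq(A,s[:,2],rcond=None)[0]; print('tilt deg',np.degrees(q[:2]),q[2])
s=near(C,(525,-222),50,20,90); print('body',len(s),len(s) and circ(s,38))
print(to([604.5,27.2,300]))
E
```

```text
time: 11.0
tool_pos: [523.9, -222.9, 151.4]
tcp_rot: [180.0, 0.0, -71.8]
ft_force: [0.9, 0.1, -0.3]
finger_gap: 85.7
time: 11.9
tool_pos: [457.3, -245.0, 297.6]
tcp_rot: [-179.9, -0.1, -71.9]
ft_force: [0.2, 0.3, 0.4]
finger_gap: 85.5
t 11.9 p [ 457.3 -245.   297.6] rot [-1.799e+02 -1.000e-01 -7.190e+01] F [0.2 0.3 0.4] T [-0.01  0.01 -0.04] gap 85.5 q [-34.  -6.  92.   0.  94.  38.]
rim 960 [ 525.54141779 -222.2026661    28.53681334] [185.5074145  187.3411354  188.36278331]
tilt deg [-0.27006762 -0.20681698] 187.1101594800506
body 138 [ 558.10538169 -204.43142402]
[-212.8 -224.1   -2.7]
```

View pics/w5.png

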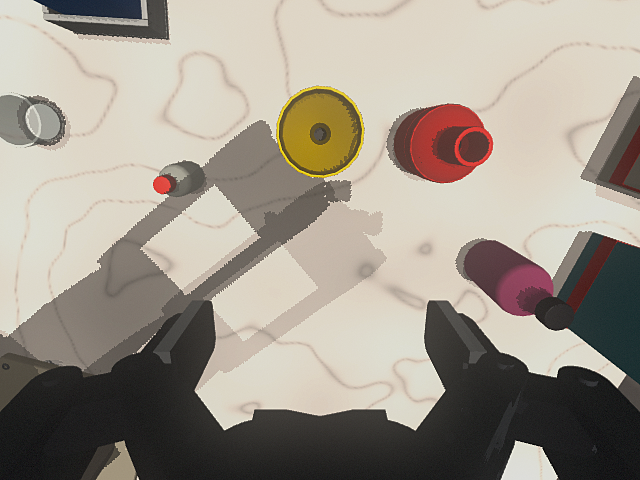

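The funnel is home: rim at z≈188 as predicted, tilt under 0.4°, and the yellow rim is centred at (320,132) with the bottle in place. Next is the cap.

```bash
python3 -m pendant '[[1,-20,-21,0,0],[1,-34,-36,0,0],[1,-34,-36,0,0],[1,-34,-36,0,0],[1,-34,-36,0,0],[1,-34,-36,0,0],[1,-23,-23,30,0],[1,0,0,40,0],[1,0,0,0,0],[1,0,0,0,0]]'; python3 - <<'E'
from h import *
st(); c=cam('wrist'); im,d=optics.snapshot('wrist'); C=cloud('wrist',d,c); C[d==0]=np.nan
b=near(C,(605,27),40,146,156); print('captop',len(b),b.mean(0),(b.min(0)+b.max(0))/2,b.max(0)-b.min(0),circ(near(C,(605,27),40,125,145),28))
print(to([604.5,27.2,112]))
E
```

```text
time: 12.95
tool_pos: [603.4, 27.9, 225.9]
tcp_rot: [179.8, 0.1, -71.8]
ft_force: [0.5, -0.4, 0.2]
finger_gap: 85.3
t 12.95 p [603.4  27.9 225.9] rot [ 1.798e+02  1.000e-01 -7.180e+01] F [ 0.5 -0.4  0.2] T [ 0.   -0.02 -0.02] gap 85.3 q [-2.  8. 85. -0. 87. 70.]
captop 5611 [604.81494823  27.44859035 150.12769251] [603.81744129  27.18599349 149.32834292] [55.27139345 55.66719651  6.52304265] [603.69444732  27.10533267]
[1.00e-01 1.00e-01 1.16e+02]
```

```bash
python3 -m pendant '[[1,0,0,30,0],[1,0,0,35,0],[1,0,0,25,0],[1,0,0,15,0],[1,0,0,8,0],[1,0,0,0,0],[1,0,0,0,0]]'; python3 - <<'E'
from h import *
st(); print(to([604.2,27.2,112]))
E
```

```text
time: 13.7
tool_pos: [605.2, 27.3, 115.5]
tcp_rot: [-179.9, -0.1, -71.9]
ft_force: [-0.7, 0.3, 0.2]
finger_gap: 85.1
t 13.7 p [605.2  27.3 115.5] rot [-1.799e+02 -1.000e-01 -7.190e+01] F [-0.7  0.3  0.2] T [ 0.04 -0.07 -0.06] gap 85.1 q [-2. 13. 92.  0. 75. 70.]
[-0.3  1.   3.5]
```

```bash
python3 -m pendant '[[1,0,1,3,0],[0.3,0,0,0,0],[0.3,0,0,0,0],[0.3,0,0,0,0],[0.3,0,0,0,0],[0.3,0,0,0,0],[0.3,0,0,0,0],[0.3,0,0,0,0]]' 100; python3 -c "
from h import *
st()"
```

```text
time: 14.5
tool_pos: [603.6, 26.7, 111.6]
tcp_rot: [-179.9, -0.1, -71.9]
ft_force: [-1.6, -3.4, 4.8]
finger_gap: 54.5
t 14.5 p [603.6  26.7 111.6] rot [-1.799e+02 -1.000e-01 -7.190e+01] F [-1.6 -3.4  4.8] T [-0.23  0.28  0.03] gap 54.5 q [-2. 13. 92. -0. 75. 70.]
```

```bash
python3 -m pendant '[[0.3,0,0,0,-4],[0.3,0,0,0,-5],[0.3,0,0,0,-6]]'; python3 -c "
from h import *
st()"; python3 -m pendant '[[0.3,0,0,0,-6],[0.3,0,0,0,-6],[0.3,0,0,0,-6],[0.3,0,0,0,-6],[0.3,0,0,0,-6],[0.3,0,0,0,-6],[0.3,0,0,0,0]]'; python3 -c "
from h import *
st()"
```

```text
time: 14.8
tool_pos: [603.8, 27.2, 111.5]
tcp_rot: [-179.9, -0.0, -56.7]
ft_force: [0.6, -0.7, 4.7]
finger_gap: 54.6
t 14.8 p [603.8  27.2 111.5] rot [-179.9   -0.   -56.7] F [ 0.6 -0.7  4.7] T [ 0.12  0.12 -0.19] gap 54.6 q [-2. 13. 92.  0. 75. 54.]
time: 15.5
tool_pos: [603.6, 26.7, 111.5]
tcp_rot: [180.0, -0.1, -20.7]
ft_force: [-0.3, -2.5, 6.5]
finger_gap: 54.8
t 15.5 p [603.6  26.7 111.5] rot [ 1.80e+02 -1.00e-01 -2.07e+01] F [-0.3 -2.5  6.5] T [-0.31  0.49  0.15] gap 54.8 q [-2. 13. 92. -0. 75. 18.]
```

```bash
cat > bar.py <<'E'
from h import *
st(); c=cam('wrist'); im,d=optics.snapshot('wrist'); C=cloud('wrist',d,c); C[d==0]=np.nan
import sys; cv2.imwrite(f'pics/{sys.argv[1]}.png',im); np.savez(f'pics/{sys.argv[1]}.npz',C=C,im=im)
g=near(C,(604,27),26,144,190); z=np.median(g[:,2]); print('cap top z',z,len(g))
m=(np.hypot(C[...,0]-604,C[...,1]-27)<27)&(abs(C[...,2]-z)<4)
mm=m&(im.min(-1)>100); p=C[mm][:,:2]; u,s,v=np.linalg.svd(p-p.mean(0)); print('bar',len(p),p.mean(0),np.degrees(np.arctan2(v[0,1],v[0,0]))%180,s)
E
python3 bar.py w6
```

```text
t 15.5 p [603.6  26.7 111.5] rot [ 1.80e+02 -1.00e-01 -2.07e+01] F [-0.3 -2.5  6.5] T [-0.31  0.49  0.15] gap 54.8 q [-2. 13. 92. -0. 75. 18.]
cap top z 150.26736449684074 18392
bar 1 [611.49463341   1.35992097] 0.0 [0.]
```

View pics/w6.png

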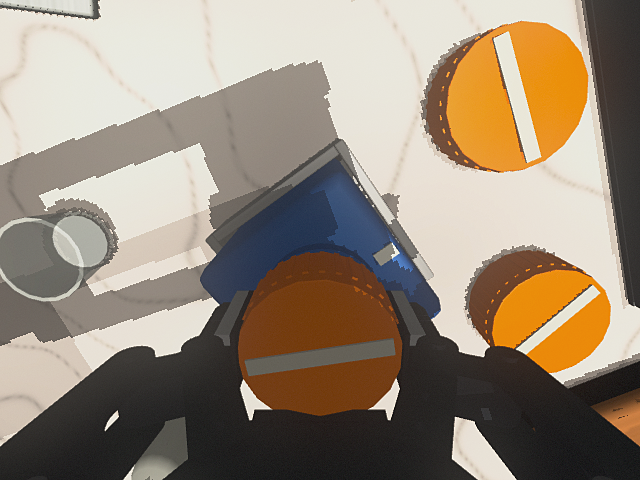

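The bar turned with the gripper, so there's no slip; in the image it runs (247,367)–(395,346), and the jar mark is at (386,252). I'll finish the turn.

```bash
sed -i 's/(im.min(-1)>100)/(im.min(-1)>0.7*im.max(-1))\&(im.max(-1)>60)/' bar.py
python3 -m pendant '[[0.3,0,0,0,-6],[0.3,0,0,0,-6],[0.3,0,0,0,-6],[0.3,0,0,0,-5],[0.3,0,0,0,-2],[0.3,0,0,0,0],[0.3,0,0,0,0]]'; python3 bar.py w7; python3 - <<'E'
from h import *
f=np.load('pics/w7.npz'); C=f['C']; im=f['im'].astype(int)
m=(np.hypot(C[...,0]-604,C[...,1]-27)<60)&(C[...,2]>98)&(C[...,2]<112)
w=C[m&(im.min(-1)>.7*im.max(-1))&(im.max(-1)>100)]; print(len(w),np.median(w,0))
p=C[m&(im[...,0]>im[...,2]*2)]; print(cv2.minAreaRect(p[:,:2].astype(np.float32)))
E
```

```text
time: 16.25
tool_pos: [604.7, 27.3, 113.4]
tcp_rot: [180.0, -0.2, 4.1]
ft_force: [-2.7, -0.8, 14.1]
finger_gap: 54.7
t 16.25 p [604.7  27.3 113.4] rot [180.   -0.2   4.1] F [-2.7 -0.8 14.1] T [-0.04  0.5   0.08] gap 54.7 q [-2. 13. 92.  0. 75. -6.]
cap top z 152.15408492834518 16976
bar 2491 [603.54485285  29.11773327] 13.633294193175999 [718.6253836   92.88495069]
303 [637.81299696  38.12456984 106.6790793 ]
((602.8350219726562, 49.99412536621094), (85.75949096679688, 47.00163269042969), 1.8705633878707886)
```

View pics/w7.png

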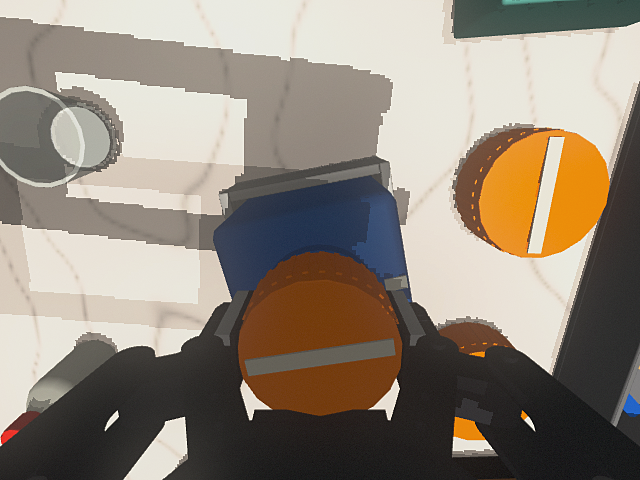

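The cap sprang up about 2 mm with a 14 N upward force, and the bar (13.6°) lines up with the jar marks (about 15–17°), so it's free. I'll lift slowly.

```bash
python3 -m pendant '[[0.3,0,0,-2,0],[0.3,0,0,-2,0],[0.3,0,0,-3,0],[0.3,0,0,-3,0],[0.3,0,0,0,0]]'; python3 - <<'E'
from h import *
st(); im,d=optics.snapshot('scene'); C=cloud('scene',d); C[d==0]=np.nan
s=near(C,(606,27),75,60,112); print('jar top z',np.percentile(s[:,2],[50,90,98]))
s=near(C,(606,27),75,44,58); print('holder', len(s),np.median(s[:,2]))
E
```

```text
time: 16.8
tool_pos: [603.1, 27.4, 120.7]
tcp_rot: [-180.0, -0.0, 4.1]
ft_force: [2.0, 1.0, -1.1]
finger_gap: 54.5
t 16.8 p [603.1  27.4 120.7] rot [-180.    -0.     4.1] F [ 2.   1.  -1.1] T [ 0.05 -0.33 -0.04] gap 54.5 q [-2. 12. 92.  0. 76. -6.]
jar top z [ 97.65798312 107.71032563 109.83703373]
holder 386 50.43088314135372
```

The only load is about 1 N, so the jar stays down. I'll lift the remaining 35.5 mm.

```bash
python3 -m pendant '[[0.3,0,0,-4,0],[0.3,0,0,-6,0],[0.3,0,0,-7,0],[0.3,0,0,-7,0],[0.3,0,0,-6,0],[0.3,0,0,-4,0],[0.3,0,0,-1.5,0],[0.3,0,0,0,0],[0.3,0,0,0,0],[0.3,0,0,0,0]]'; python3 bar.py w8; python3 - <<'E'
from h import *
ims=[]
for n in('scene','side'):
    im,d=optics.snapshot(n); C=cloud(n,d); C[d==0]=np.nan; ims.append(im)
    s=near(C,(606,27),75,60,112); print('jar top z',np.percentile(s[:,2],[50,90,98]))
    q=near(C,(606,27),45,135,146); print('mouth',len(q),len(q) and np.percentile(q[:,2],[50,95]))
    s=near(C,(526,-222),40,183,200); print('rim',len(s),np.percentile(s[:,2],[50,95]),circ(s))
a=ims[0][150:350,200:420]; b=ims[1][150:350,220:440]
cv2.imwrite('pics/fin.png',cv2.resize(np.hstack([a,b]),(792,360),interpolation=cv2.INTER_CUBIC))
E
```

```text
time: 17.85
tool_pos: [602.7, 27.2, 155.6]
tcp_rot: [-180.0, 0.0, 4.2]
ft_force: [0.0, 0.0, -0.7]
finger_gap: 54.3
t 17.85 p [602.7  27.2 155.6] rot [-180.     0.     4.2] F [ 0.   0.  -0.7] T [ 0.    0.07 -0.03] gap 54.3 q [-2. 11. 90. -0. 80. -6.]
cap top z nan 0
bar 0 [nan nan] 0.0 []
jar top z [ 98.39497317 108.00885757 109.87322513]
mouth 69 [139.85368797 143.13813256]
rim 93 [186.44038217 189.76345409] [ 529.30711422 -223.15517806   28.7898656 ]
jar top z [103.49243662 107.96990292 109.72603116]
mouth 58 [141.09983667 144.13003009]
rim 110 [186.37877866 189.47442643] [ 527.69626176 -220.94804216   29.08017253]
  return _methods._mean(a, axis=axis, dtype=dtype,
  ret = ret.dtype.type(ret / rcount)
bar.py:6: RuntimeWarning: Mean of empty slice.
  mm=m&(im.min(-1)>0.7*im.max(-1))&(im.max(-1)>60); p=C[mm][:,:2]; u,s,v=np.linalg.svd(p-p.mean(0)); print('bar',len(p),p.mean(0),np.degrees(np.arctan2(v[0,1],v[0,0]))%180,s)
  ret = um.true_divide(
```

View pics/fin.png

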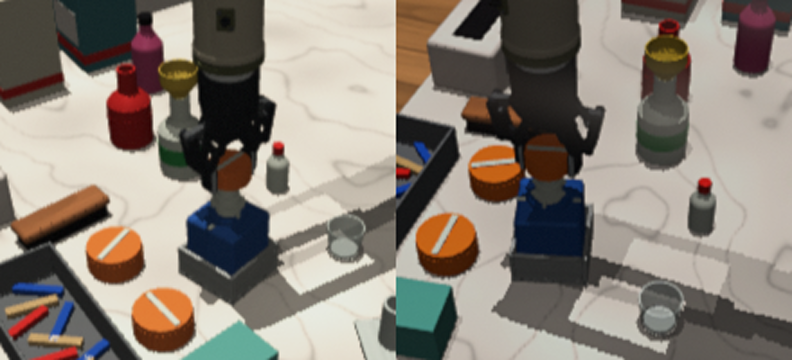

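The jar is down in its holder (top at 106–108), the cap is in the gripper above the neck, and the funnel stands upright in the bottle. One check remains: the cap's height and level.

```bash
python3 - <<'E'
from h import *
C=np.load('pics/w8.npz')['C']; g=near(C,(603,27),24,188,200); print(len(g),np.median(g[:,2]))
A=np.c_[g[:,:2]-g[:,:2].mean(0),np.ones(len(g))]; print('tilt',np.degrees(np.linalg.lstsq(A,g[:,2],rcond=None)[0][:2])); st(); hand_in()
E
```

```text
13508 194.16678861235079
tilt [0.23932549 0.08894282]
t 18.0 p [602.8  27.2 155.7] rot [-180.     0.     4.2] F [-0.  -0.3 -0.8] T [0.02 0.01 0.03] gap 54.6 q [-2. 11. 90.  0. 80. -6.]
the job is handed in; nothing more can be done
```

The job is handed in at 18.0 s: the funnel sits in the white bottle, and the jar's cap is off and still held in the gripper.

- **Funnel:** It is spout down in the bottle's neck and let go. After release its rim was at z ≈ 187–188 mm (188 mm means fully home) with a tilt under 0.4°. The bottle had not moved by more than the measurement error.
- **Cap:** I turned it about 76° counterclockwise without slipping. It then rose about 2 mm by itself, with its bar within about 4° of the jar's marks, and I lifted it straight off.
- **Jar:** During the lift the wrist carried only about 1 N, so the jar stayed in its holder. Its top measured about 108 mm, against 106 mm expected, which is within camera error.
- **Final hold:** The cap's top is at z ≈ 194 mm, so its lower edge is about 24 mm above the jar's mouth. It is level to about 0.3° and still.

**Checks that failed or disagreed:**
- My first reading of the cap's height after the lift came back empty because its search range was too low. I repeated it with the right range, which gave the figures above.
- The scene and side cameras place things about 2 mm further out in x than the wrist camera does, which is about the stated calibration accuracy.
- I did not check the bystander objects by measurement. Nothing looked disturbed in the last picture, which was a crop that did not show all of them.

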